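Lock the striker rack

TASK

Lock the striker rack for the night: first swing the raised wooden keeper bar down over the strikers until it rests fully in its forked catch, then swing the steel hook across on top of it until its end is fully home in the clip. Leave the strikers in their slots, and the ruler, cup and queen coin where they lie.

Things in the scene. Friction and masses are not known exactly. Their poses are not given: they have to be found in the camera images.
- rack: Beech striker rack, fixed to the work surface: base 130 (x) by 270 (y) by 30 mm high. Origin under the centre of the base, z up; the bar runs along its y. Five 22 mm high rails, set at 20 degrees, stand on the base from y -35 to +55 mm and hold upright strikers whose tops are 71 mm high. Two hinge cheeks, tops 98 mm high, at y +105 mm.
- catch (a point): Middle of the floor of the forked catch for the bar, at x 0, y -75, z 77 mm of the rack: two wooden cheeks with tops 90 mm high, 26 mm apart inside (in x).
- clip (a point): Middle of the steel clip that takes the hook's end, at x +46, y -75, z 99 mm of the rack; 16 mm wide in x, open towards -y, its top 108 mm high.
- keeper (a joint): Angle of the wooden keeper bar (rad): 0 = lying level in its catch (a stop), growing as it swings up about the rack's x axis, 1.57 = upright. The hinge is stiff: the bar stays where it is left. Bar 22 mm wide, 14 mm thick, 200 mm long.
- keeper_hinge (a point): Point on the bar's hinge axis, in the middle of its width and thickness, at x 0, y +100, z 85 mm of the rack. Moves with the bar's turning: at angle 0 its axes are the rack's; the bar runs along its own -y.
- keeper_tip (a point): Free end of the bar, in the middle of its width and thickness, 195 mm from keeper_hinge along the bar.
- hook (a joint): Angle of the steel hook (rad): 0 = lying along the rack's +x over the bar with its end in the clip (a stop), growing as it swings level, clockwise seen from above, out towards the rack's -y; 1.57 = pointing along -y. It stays where it is left.
- hook_pin (a point): Hook's vertical pivot, at x -42, y -75, z 99 mm of the rack. The hook is a flat steel arm 12 mm wide, 7 mm thick, reaching 94 mm from the pivot; its top is 103 mm high.
- hook_knob (a point): Top centre of the upright round knob on the hook's arm, 138 mm above the work surface, 58 mm from the pivot along the arm; the knob is 12 mm in diameter and stands 35 mm above the arm. It can be pinched or pushed.
- striker_a: Translucent yellow striker, disc 41 mm across, 10 mm thick, standing upright in a slot of the rack; origin at its lowest point. Leave it.
- striker_b: Black acrylic striker, disc 41 mm across, 10 mm thick, upright in another slot; origin at its lowest point. Leave it.
- ruler: Matte metal ruler, 200 by 30 by 4 mm, lying flat beyond the rack, long along its own y; origin under its centre. Leave it.
- cup: Turned teak cup, 68 mm across, 80 mm high, standing beyond the rack; origin under its centre. Leave it.
- queen: Rosewood-coloured queen coin, 31 mm across, 9 mm thick, lying flat on the robot's side of the rack; origin under its centre. Leave it.

How it is judged:
On the way:
1. the keeper bar lies in its catch (under 0.05 rad) while the hook is still swung out (value of joint keeper below 0.05 rad and value of joint hook above 0.5 rad), for 0.2 s.
At the end, for the whole second after the job is handed in: The keeper bar lies in its catch (within 0.05 rad of its stop), the hook lies across it with its end in the clip (within 0.09 rad of its stop), both at rest; strikers within 20 mm and ruler, cup and queen within 30 mm of where they began (value of joint keeper below 0.05 rad and value of joint hook below 0.09 rad and velocity of joint hook between -0.05 and 0.05 rad/s and velocity of joint keeper between -0.05 and 0.05 rad/s and distance of each of striker_a, striker_b from where it was at the start of the episode below 0.02 m and distance of each of ruler, cup, queen from where it was at the start of the episode below 0.03 m); the robot touches nothing.
It fails at once if the hook is swung across before the bar is down (value of joint hook below 0.4 rad and value of joint keeper above 0.15 rad).
It fails at once if a striker is knocked out of its place (over 20 mm) (distance of any of striker_a, striker_b from where it was at the start of the episode above 0.02 m).
It fails at once if the ruler, cup or queen is shifted more than 30 mm (distance of any of ruler, cup, queen from where it was at the start of the episode above 0.03 m).
It also fails if it takes over 48 s, if anything falls off the work surface, if the arm or the gripper's body presses on something with over 40 N, if the wrist force passes 120 N, or if a joint passes its speed limit or range.

ROBOT

A 7-joint arm with a two-finger parallel gripper is mounted at the origin on the work surface. World frame = base frame: x ahead of the robot, y to its left, z up, the work surface at z = 0. Lengths are in m, angles in rad, forces in N, time in s.
With the tool pointing down it reaches from about 0.4 to 0.875 m from the base axis. Payload 19.3 kg.
Tool frame: the origin (TCP) lies at the very end of the fingers, on their centre line; the grasp point (between the pads) lies 19 mm behind it; z points along the fingers, y is the line along which they close (so a half turn about z gives the same grasp; the last joint's range is limited). The gripper opens to 85 mm and grips with 20 to 120 N. Pads are 22 mm wide; open, the fingers measure 114 mm over their backs; the gripper's body (76 mm by 85 mm) begins 54 mm behind the grasp point. The pads swing forward as they close: fully open they stand 13 mm farther back than shut.
Start: joints at [-1.315, 0.521, -0.036, 1.599, 0.021, 1.021, -0.113], TCP at [0.2, 0.592, 0.231] pointing down, gripper open.
Joint ranges: [-2.91, 2.91], [-0.3, 2.13], [-1.5, 1.42], [0.17, 2.43], [-1.26, 4.41], [0.16, 1.93], [-2.52, 2.52]. Speed limits (rad/s): [1.89, 1.89, 2.39, 2.39, 3.01, 3.01, 3.01].

INTERFACE

Orientations are given as [roll, pitch, yaw] about the fixed x, y, z axes, in that order (R = Rz(yaw) Ry(pitch) Rx(roll)).
In Python, from workcell import bot gives the robot as it stands. The module is installed in compiled form; this text tells all that it offers.
- The arm moves only by the tool apply_moves, never from a script. Its arguments are lists of equal length, an entry for each row: "claw": the finger opening in m, from 0 to 0.0854; "xyz": the shift along the tool's x, y, z in m, a list of three; "twist": the turn, a rotation vector about the tool's x, y, z in rad, a list of three. A call has 1 to 20 rows; each row shifts and turns the commanded pose from where the row before left it, along the tool's axes as they then stand; what a row does not reach is not made up. A row lasts 1/10 s, in which the tool goes at most 50 mm and 8.59 degrees, less where a joint would pass 70% of its speed; a pose out of reach is approached as far as the arm can. A call with a gripper value outside its range is refused whole. The fingers move at their own pace and stop on an object; "force" is the grip in N (left out, the last holds). Time passes only in rows, so rows that do not move let the fingers close. It gives the time, the measured TCP pose, the force, the opening and the grip force at its end, in the units of the state.
- bot.observe(): the state, without advancing time (a new reading comes with each control period).
- bot.grab_frame(name): name is "side" or "top" or "wrist"; returns a dict with "img" (384x512x3 uint8, red, green, blue), "vfov" (degrees; the focal length in pixels is half the picture's height over the tangent of half this angle, whatever the lens; pixels are square), "cx", "cy" (the principal point, pixels), "view" (4x4, takes a point from world to camera coordinates). Camera axes: x right, y up, looking along -z (the intrinsics and any distortion apply to the point x, -y, -z); pixel columns grow to the right and rows downward; lengths in m; the calibration is good to about 2 mm. The wrist camera is an equidistant fisheye: a pixel r from the principal point sees the ray r / f radians off the axis. A picture is of the moment at which its call begins. There is no depth.
- bot.job_done(): hands the job in; it is judged then, once.
Trained networks look in the newest picture that a camera, given by its name, has taken for a name from the list of things; names that differ only in an ending like _2 or _b are one class to them, and where a whole thing is asked for, a point or a joint stands for the part that bears it (a point fixed in the world has none). Each returns a list of dicts, best first, with "score" (0 to 1); they miss things now and then, are a little off and sometimes report something else, mostly with a low value. They report only what shows in the picture. A call takes as long as a camera call.
- bot.find_in(camera, query): "position" ([x, y, z] in m, in world coordinates, good to about 4 mm: the middle of the surface that is visible of it).
The state is a dict: "clock": time; "qpos": joint angles; "qd": joint speeds; "joint_efforts": joint torques, N m; "position": TCP position; "tool_rot": TCP orientation; "force": force on the tool from outside, world axes, zero at the start; "moment": the same for the moment, N m; "grip_width": finger opening in m; "finger_force": force on a finger pad.
Only numpy, scipy, OpenCV 4.12 (cv2) and the standard library are available. Lean on these libraries where they do the work, as an engineer would, in place of code of your own. Each camera call takes 0.05 s, during which the arm holds its last target. There are 200 camera calls.

## Working session

There is one attempt and no reset: what is moved stays moved. The work goes in short steps, Python scripts to look and compute and a tool call to move; the robot and the scene stay as the last step left them, time stands still between calls to the robot, and variables do not carry over. Pictures are saved under pics/ and viewed, at most 10 in all, crops included, and the job is handed in when it is done.

Besides the shell and the picture viewer there is one more tool, called after "Request:" as name(argument=value, ...) on one line, values as JSON. apply_moves: Moves the arm, as the interface text tells. Its arguments: {"type":"object","properties":{"claw":{"type":"array"},"xyz":{"type":"array"},"twist":{"type":"array"},"force":{"type":"number"}},"required":["claw","xyz","twist"]}

```bash
mkdir -p pics
python3 - <<'E'
from workcell import bot
import cv2,numpy as np
s=bot.observe(); print({k:np.round(s[k],3).tolist() for k in ['clock','position','tool_rot','grip_width','force']})
ims=[]
for c in ['side','top']:
    f=bot.grab_frame(c); np.savez('pics/'+c,**f); cv2.imwrite(f'pics/{c}0.png',cv2.resize(f['img'][:,:,::-1],(800,600)))
    for q in ['rack','keeper','hook','hook_knob','striker_a','cup','queen','ruler','keeper_tip','hook_pin','catch']:
        try: print(c,q,[(np.round(d['position'],3).tolist(),round(d['score'],2)) for d in bot.find_in(c,q)[:2]])
        except Exception as e: print(c,q,e)
E
```

```text
{'clock': 0.0, 'position': [0.2, 0.592, 0.231], 'tool_rot': [-3.14, 0.0, 2.816], 'grip_width': 0.085, 'force': [0.841, -0.308, -0.242]}
side rack [([0.507, 0.002, 0.031], 0.61)]
side keeper [([0.511, 0.089, 0.187], 0.82)]
side hook [([0.515, -0.073, 0.105], 0.78)]
side hook_knob [([0.516, -0.075, 0.103], 0.94)]
side striker_a [([0.506, 0.093, 0.062], 0.8), ([0.518, 0.056, 0.063], 0.47)]
side cup [([0.609, 0.178, 0.054], 0.6)]
side queen [([0.415, 0.059, 0.009], 0.71)]
side ruler [([0.675, 0.004, 0.007], 0.9)]
side keeper_tip [([0.512, 0.095, 0.185], 0.69)]
side hook_pin [([0.52, -0.076, 0.101], 0.77), ([0.507, 0.004, 0.026], 0.48)]
side catch [([0.506, 0.004, 0.026], 0.85)]
top rack [([0.52, 0.059, 0.034], 0.87)]
top keeper [([0.507, 0.098, 0.204], 0.56)]
top hook [([0.514, -0.057, 0.1], 0.65)]
top hook_knob [([0.512, -0.061, 0.106], 0.91)]
top striker_a [([0.512, 0.056, 0.064], 0.58)]
top cup [([0.622, 0.205, 0.04], 0.83)]
top queen [([0.418, 0.061, 0.006], 0.58)]
top ruler []
top keeper_tip [([0.511, 0.098, 0.198], 0.9)]
top hook_pin []
top catch [([0.522, 0.055, 0.03], 0.76)]
```

View pics/side0.png

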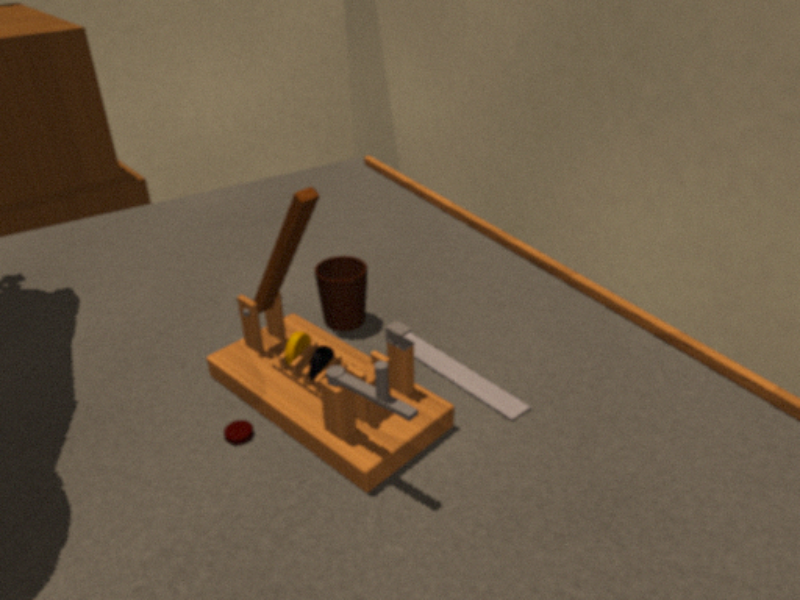

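View pics/top0.png

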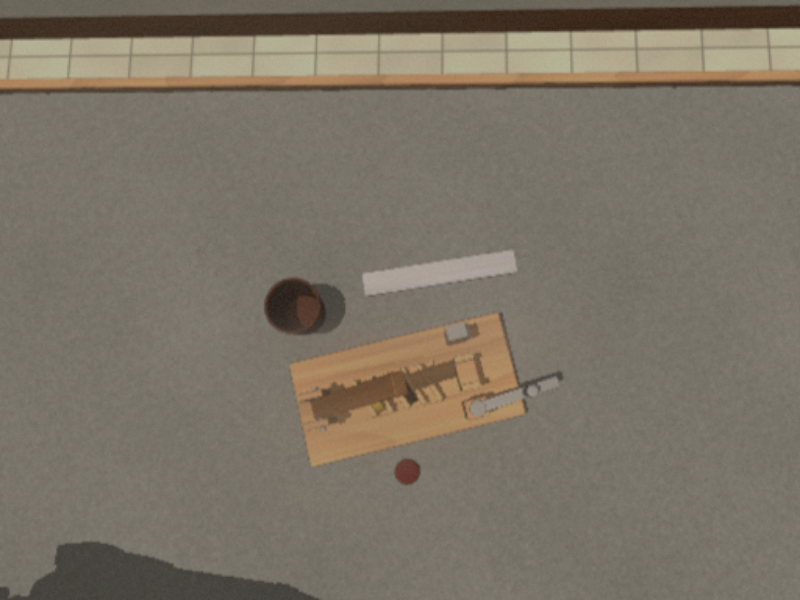

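The top view shows the rack base corners at (291,365), (500,313), (525,410) and (311,466). The hook pin is at (478,408) and its knob at (532,391), pointing out along -y. The raised bar's end is near (400,388), and in the side view its tip is at (306,193). I'll fit the poses from these.

```bash
cat > h.py <<'E'
import numpy as np
from scipy.optimize import least_squares
def proj(f,P):
    P=np.atleast_2d(P); V=f['view']; c=P@V[:3,:3].T+V[:3,3]
    fl=192/np.tan(np.radians(float(f['vfov']))/2)
    return np.c_[f['cx']+fl*c[:,0]/-c[:,2], f['cy']-fl*c[:,1]/-c[:,2]]
def rack(p,P):
    c,s=np.cos(p[2]),np.sin(p[2]); P=np.atleast_2d(P)/1000
    return P@np.array([[c,-s,0],[s,c,0],[0,0,1]]).T+[p[0],p[1],0]
def bar(k,d,u,x=0): # d along bar, u up off bar
    return [x,100-d*np.cos(k)+u*np.sin(k),85+d*np.sin(k)+u*np.cos(k)]
def hook(h,d,z): return [-42+d*np.cos(h),-75-d*np.sin(h),z]
E
python3 - <<'E'
from h import *
T=np.load('pics/top.npz');S=np.load('pics/side.npz')
pt=np.array([[291,365],[500,313],[525,410],[311,466],[478,408],[457,331],[532,391],[561,378]])*.64
ps=np.array([[306,193],[335,373],[382,366],[373,489],[208,360],[416,410],[399,327]])*.64
def r(p):
    A=rack(p,[[65,135,30],[65,-135,30],[-65,-135,30],[-65,135,30],[-42,-75,104],[46,-75,108],hook(p[4],58,138),hook(p[4],94,100)])
    B=rack(p,[bar(p[3],195,0),[-42,-75,104],hook(p[4],58,138),[-65,-135,0],[-65,135,30],hook(p[4],94,100),[46,-75,108]])
    return np.r_[(proj(T,A)-pt).ravel(),(proj(S,B)-ps).ravel()]
o=least_squares(r,[.51,.02,.24,1.6,1.57],loss='soft_l1');p=o.x
print(p.round(4),np.abs(r(p)).reshape(-1,2).round(1).tolist()); np.save('p.npy',p)
for n,P in dict(tip=bar(p[3],195,0),hinge=[0,100,85],knob=hook(p[4],58,138),knob0=hook(0,58,138),catch=[0,-75,77],clip=[46,-75,108]).items(): print(n,rack(p,P).round(4))
print('tip top px',proj(T,rack(p,bar(p[3],195,7)))/.64,proj(T,rack(p,bar(p[3],195,-7)))/.64)
E
```

```text
[0.5216 0.0624 0.2601 1.0154 1.4775] [[2.0, 0.5], [1.1, 1.7], [1.3, 2.2], [0.0, 1.6], [0.2, 0.1], [0.5, 0.3], [0.4, 0.9], [2.0, 0.8], [0.4, 0.3], [0.7, 1.4], [0.4, 1.3], [3.1, 4.0], [2.4, 1.9], [0.1, 2.5], [0.7, 0.8]]
tip [[0.5223 0.0596 0.2507]]
hinge [[0.4958 0.159  0.085 ]]
knob [[ 0.5203 -0.0753  0.138 ]]
knob0 [[ 0.5563 -0.006   0.138 ]]
catch [[ 0.5408 -0.0101  0.077 ]]
clip [[0.5853 0.0017 0.108 ]]
tip top px [[391.8831516  385.31372806]] [[405.34570777 382.17768988]]
```

Request:
apply_moves(claw=[0, 0, 0, 0, 0, 0, 0, 0, 0, 0, 0, 0, 0, 0, 0, 0, 0], xyz=[[0, 0, 0], [0, 0, 0], [0, 0, 0], [0, 0, 0], [-0.0145, -0.0446, 0.0017], [-0.0145, -0.0446, 0.0017], [-0.0145, -0.0446, 0.0017], [-0.0145, -0.0446, 0.0017], [-0.0145, -0.0446, 0.0017], [-0.0145, -0.0446, 0.0017], [-0.0145, -0.0446, 0.0017], [-0.0145, -0.0446, 0.0017], [-0.0145, -0.0446, 0.0017], [-0.0145, -0.0446, 0.0017], [-0.0145, -0.0446, 0.0017], [-0.0145, -0.0446, 0.0017], [0, 0, 0]], twist=[[0, 0, -0.146], [0, 0, -0.146], [0, 0, -0.146], [0, 0, -0.146], [0, 0, 0], [0, 0, 0], [0, 0, 0], [0, 0, 0], [0, 0, 0], [0, 0, 0], [0, 0, 0], [0, 0, 0], [0, 0, 0], [0, 0, 0], [0, 0, 0], [0, 0, 0], [0, 0, 0]])

```text
clock: 2.9
position: [0.5074, 0.1132, 0.2108]
tool_rot: [-3.139, 0.0, -2.891]
force: [-0.3, 1.0, -0.5]
grip_width: 0.0001
finger_force: 0.0
```

```bash
cat > look.py <<'E'
import sys; from h import *; from workcell import bot; import cv2
n=sys.argv[1]; s=bot.observe(); p=np.load('p.npy'); d=np.array(s['position'])-[p[0],p[1],0]; c,q=np.cos(p[2]),np.sin(p[2])
print('t',round(s['clock'],2),'rack-frame mm',(np.array([c*d[0]+q*d[1],-q*d[0]+c*d[1],d[2]])*1000).round(1),np.round(s['tool_rot'],3),np.round(s['force'],1),round(s['grip_width'],4))
if len(sys.argv)>2:
    ims=[]
    for k in ['side','top']:
        f=bot.grab_frame(k); x,y=(100,90) if k=='side' else (160,170)
        im=f['img'][y:y+200,x:x+220,::-1]; ims.append(cv2.resize(im,(396,360),interpolation=cv2.INTER_CUBIC)); np.savez(f'pics/{k}{n}',**f)
    cv2.imwrite(f'pics/{n}.png',np.hstack(ims))
E
python3 look.py a 1
```

```text
t 2.9 rack-frame mm [ -0.6  52.8 210.8] [-3.139  0.    -2.891] [-0.3  1.  -0.5] 0.0001
```

View pics/a.png

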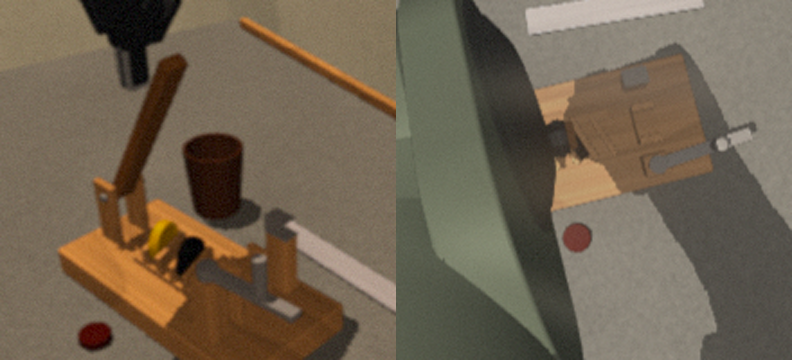

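The closed fingers are just behind the bar, and the bar's top is at about (172,62) in the left panel. Next I push along the arc.

Request:
apply_moves(claw=[0, 0, 0, 0, 0, 0, 0, 0, 0, 0, 0, 0, 0, 0, 0], xyz=[[0, -0.004, 0], [0, -0.004, -0.001], [0, -0.0103, 0.0068], [0, -0.0103, 0.0068], [0, -0.008, 0.0073], [0, -0.008, 0.0073], [0, -0.0068, 0.0085], [0, -0.0068, 0.0085], [0, -0.0055, 0.0095], [0, -0.0055, 0.0095], [0, -0.004, 0.01], [0, -0.004, 0.01], [0, -0.0024, 0.0106], [0, -0.0024, 0.0106], [0, 0, 0]], twist=[[0, 0, 0], [0, 0, 0], [0, 0, 0], [0, 0, 0], [0, 0, 0], [0, 0, 0], [0, 0, 0], [0, 0, 0], [0, 0, 0], [0, 0, 0], [0, 0, 0], [0, 0, 0], [0, 0, 0], [0, 0, 0], [0, 0, 0]])

```text
clock: 4.5
position: [0.5252, 0.0395, 0.105]
tool_rot: [3.141, -0.002, -2.883]
force: [0.1, 0.3, 0.1]
grip_width: -0.0003
finger_force: 0.0
```

```bash
python3 look.py b 1
```

```text
t 4.5 rack-frame mm [ -2.4 -23.1 105. ] [ 3.141e+00 -2.000e-03 -2.883e+00] [0.1 0.3 0.1] -0.0003
```

View pics/b.png

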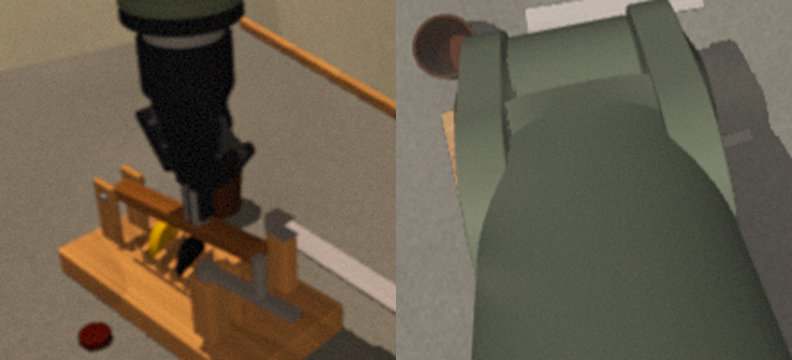

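The bar is nearly level under the fingers, running from (115,190) to (265,245) in the left panel. I press the last millimetres gently.

Request:
apply_moves(claw=[0, 0, 0, 0, 0, 0], xyz=[[0, -0.002, 0.0025], [0, -0.002, 0.0025], [0, -0.002, 0.0025], [0, -0.002, 0.002], [0, 0, 0.002], [0, 0, 0]], twist=[[0, 0, 0], [0, 0, 0], [0, 0, 0], [0, 0, 0], [0, 0, 0], [0, 0, 0]])

```text
clock: 5.2
position: [0.5278, 0.032, 0.0948]
tool_rot: [-3.142, -0.0, -2.884]
force: [-0.4, 0.5, -0.1]
grip_width: -0.0003
finger_force: 0.0
```

Request:
apply_moves(claw=[0, 0], xyz=[[0, 0, 0.001], [0, 0, 0.001]], twist=[[0, 0, 0], [0, 0, 0]])

```text
clock: 5.4
position: [0.5279, 0.0321, 0.093]
tool_rot: [-3.142, 0.0, -2.883]
force: [0.8, -0.7, 1.2]
grip_width: 0.0001
finger_force: 0.3
```

Request:
apply_moves(claw=[0, 0], xyz=[[0, 0, 0.001], [0, 0, 0.0005]], twist=[[0, 0, 0], [0, 0, 0]])

```text
clock: 5.6
position: [0.528, 0.0321, 0.0918]
tool_rot: [-3.142, 0.0, -2.883]
force: [-4.1, -0.7, 16.1]
grip_width: -0.0002
finger_force: 7.8
```

Request:
apply_moves(claw=[0, 0, 0], xyz=[[0, 0, 0.001], [0, 0, 0.0005], [0, 0, 0]], twist=[[0, 0, 0], [0, 0, 0], [0, 0, 0]])

```text
clock: 5.9
position: [0.5282, 0.0321, 0.0914]
tool_rot: [-3.141, 0.001, -2.884]
force: [-9.5, -1.2, 33.5]
grip_width: 0.0001
finger_force: 16.8
```

Request:
apply_moves(claw=[0, 0, 0.04, 0.04, 0.04, 0.04, 0.04], xyz=[[0, 0, -0.02], [0, 0, -0.04], [0, 0, -0.04], [0.0117, -0.034, 0], [0.0117, -0.034, 0], [0.0117, -0.034, 0], [0, 0, 0]], twist=[[0, 0, 0], [0, 0, 0], [0, 0, 0], [0, 0, 0], [0, 0, 0], [0, 0, 0], [0, 0, 0]])

```text
clock: 6.6
position: [0.5193, -0.0803, 0.1901]
tool_rot: [-3.14, -0.001, -2.889]
force: [-0.3, 0.5, -0.0]
grip_width: 0.0399
finger_force: 0.0
```

```bash
python3 look.py c 1
python3 - <<'E'
from workcell import bot
import numpy as np
print(np.round(bot.observe()['qpos'],2))
bot.grab_frame('side')
for q in ['hook_knob','keeper_tip']: print(q,bot.find_in('side',q)[:2])
E
```

```text
t 6.6 rack-frame mm [ -38.9 -137.3  190.1] [-3.140e+00 -1.000e-03 -2.889e+00] [-0.3  0.5 -0. ] 0.0399
[ 0.03  0.42  0.    1.9  -0.    0.82  1.86]
hook_knob [{'position': [0.5163, -0.076, 0.1053], 'score': 0.96}, {'position': [0.5031, -0.0069, 0.0308], 'score': 0.47}]
keeper_tip [{'position': [0.5214, 0.0617, 0.0922], 'score': 0.97}]
```

View pics/c.png

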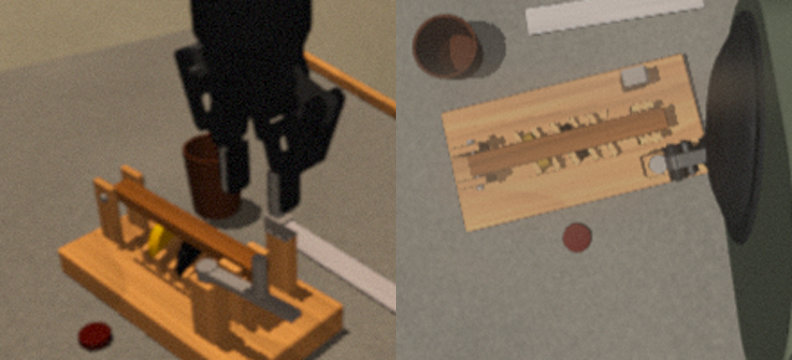

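The bar now lies in the catch, at (672,117) in the right panel. The knob is at (258,255) in the left panel. I turn the tool a quarter turn and straddle the knob.

Request:
apply_moves(claw=[0.04, 0.04, 0.04, 0.04, 0.04, 0.04, 0.04, 0.04, 0.04, 0.04, 0.04, 0.04], xyz=[[-0.0023, 0.0045, 0], [0, 0, 0], [0, 0, 0], [0, 0, 0], [0, 0, 0], [0, 0, 0], [0, 0, 0], [0, 0, 0], [0, 0, 0], [0, 0, 0], [0, 0, 0.03], [0, 0, 0]], twist=[[0, 0, 0.148], [0, 0, 0.148], [0, 0, 0.148], [0, 0, 0.148], [0, 0, 0.148], [0, 0, 0.148], [0, 0, 0.148], [0, 0, 0.148], [0, 0, 0.148], [0, 0, 0.148], [0, 0, 0], [0, 0, 0]])

```text
clock: 8.05
position: [0.5198, -0.0692, 0.1577]
tool_rot: [-3.138, -0.001, 1.922]
force: [-0.7, 0.3, 0.1]
grip_width: 0.0401
finger_force: 0.0
```

```bash
python3 look.py d 1
python3 - <<'E'
from workcell import bot
import cv2
a=cv2.imread('pics/d.png'); w=bot.grab_frame('wrist')['img'][:,:,::-1]
cv2.imwrite('pics/d2.png',np.hstack([a[:,:396],cv2.resize(w,(400,300))]) if 0 else cv2.hconcat([a[:300,:396],cv2.resize(w,(400,300))]))
E
```

```text
t 8.05 rack-frame mm [ -35.6 -126.7  157.7] [-3.138e+00 -1.000e-03  1.922e+00] [-0.7  0.3  0.1] 0.0401
```

View pics/d2.png

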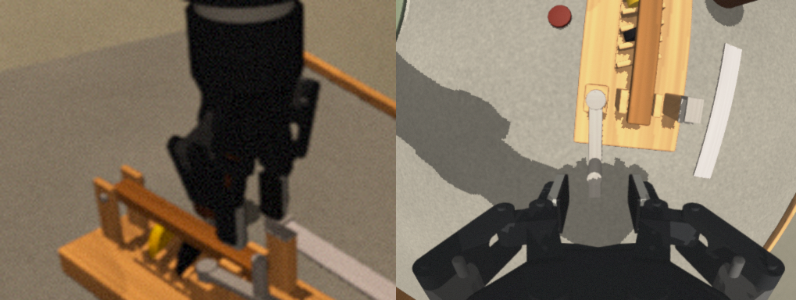

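In the wrist view the knob, at (595,178), is between the fingers. I lower onto it.

Request:
apply_moves(claw=[0.04, 0.04, 0.04, 0.04], xyz=[[-0.006, 0, 0.01], [0, 0, 0.018], [0, 0, 0.018], [0, 0, 0]], twist=[[0, 0, 0], [0, 0, 0], [0, 0, 0], [0, 0, 0]])

```text
clock: 8.6
position: [0.5223, -0.0765, 0.1125]
tool_rot: [-3.139, -0.001, 1.92]
force: [-0.7, 0.1, -0.0]
grip_width: 0.0399
finger_force: 0.0
```

```bash
python3 look.py e
python3 - <<'E'
from h import *
# TCP path: trailing offset 14 mm ahead of the knob so rear pad touches
s=1.4775
prev=None
for h in np.r_[1.4775,np.arange(1.4,-.01,-.1)]:
    R=np.array([np.cos(h),-np.sin(h)])*58+[-42,-75]; t=np.array([np.sin(h),np.cos(h)])
    c=R+14*t; print(round(h,2),R.round(1),c.round(1))
E
```

```text
t 8.6 rack-frame mm [ -35.  -134.4  112.5] [-3.139e+00 -1.000e-03  1.920e+00] [-0.7  0.1 -0. ] 0.0399
1.48 [ -36.6 -132.7] [ -22.7 -131.4]
1.4 [ -32.1 -132.2] [ -18.3 -129.8]
1.3 [ -26.5 -130.9] [ -13.  -127.1]
1.2 [ -21.  -129.1] [  -7.9 -124. ]
1.1 [ -15.7 -126.7] [  -3.2 -120.3]
1.0 [ -10.7 -123.8] [   1.1 -116.2]
0.9 [  -5.9 -120.4] [   5.  -111.7]
0.8 [  -1.6 -116.6] [   8.5 -106.9]
0.7 [   2.4 -112.4] [  11.4 -101.7]
0.6 [   5.9 -107.7] [ 13.8 -96.2]
0.5 [   8.9 -102.8] [ 15.6 -90.5]
0.4 [ 11.4 -97.6] [ 16.9 -84.7]
0.3 [ 13.4 -92.1] [ 17.5 -78.8]
0.2 [ 14.8 -86.5] [ 17.6 -72.8]
0.1 [ 15.7 -80.8] [ 17.1 -66.9]
-0.0 [ 16. -75.] [ 16. -61.]
```

Request:
apply_moves(claw=[0.04, 0.04, 0.04, 0.04, 0.04, 0.04, 0.04, 0.04, 0.04, 0.04, 0.04, 0.04, 0.04], xyz=[[0, 0.006, 0], [0, 0.0063, 0], [0.0017, 0.0058, 0], [0.0017, 0.0058, 0], [0.0017, 0.0058, 0], [0.0017, 0.0058, 0], [0.0017, 0.0058, 0], [0.0017, 0.0058, 0], [0.0017, 0.0058, 0], [0.0017, 0.0058, 0], [0.0017, 0.0058, 0], [0.0017, 0.0058, 0], [0, 0, 0]], twist=[[0, 0, 0], [0, 0, 0], [0, 0, -0.1], [0, 0, -0.1], [0, 0, -0.1], [0, 0, -0.1], [0, 0, -0.1], [0, 0, -0.1], [0, 0, -0.1], [0, 0, -0.1], [0, 0, -0.1], [0, 0, -0.1], [0, 0, 0]])

```text
clock: 9.9
position: [0.5627, -0.02, 0.1148]
tool_rot: [3.141, 0.001, 2.922]
force: [-0.4, 0.6, -0.2]
grip_width: 0.0399
finger_force: 0.0
```

```bash
python3 look.py f 1
python3 - <<'E'
from workcell import bot
import cv2
a=cv2.imread('pics/f.png'); w=bot.grab_frame('wrist')['img'][:,:,::-1]
cv2.imwrite('pics/f2.png',cv2.hconcat([a[30:330,:396],cv2.resize(w,(400,300))]))
E
```

```text
t 9.9 rack-frame mm [ 18.6 -90.2 114.8] [3.141e+00 1.000e-03 2.922e+00] [-0.4  0.6 -0.2] 0.0399
```

View pics/f2.png

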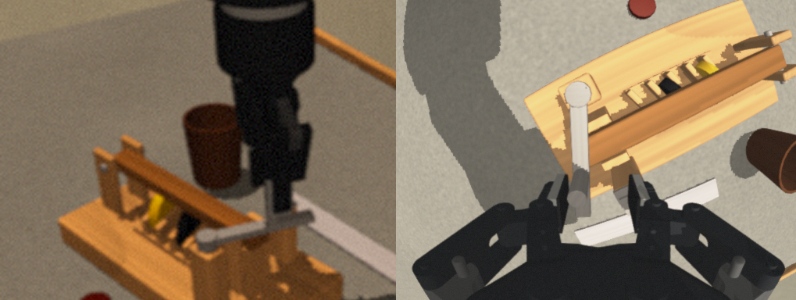

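The hook follows the trailing pad: the knob is at (577,205) in the wrist view and the bar is still down. I continue more slowly.

Request:
apply_moves(claw=[0.04, 0.04, 0.04, 0.04, 0.04, 0.04, 0.04, 0.04, 0.04], xyz=[[0.0013, 0.003, 0.0005], [0.0013, 0.003, 0.0005], [0.0013, 0.003, 0.0005], [0.0008, 0.003, 0], [0.0008, 0.003, 0], [0.0008, 0.003, 0], [0.0008, 0.003, 0], [0.0008, 0.003, 0], [0, 0, 0]], twist=[[0, 0, -0.05], [0, 0, -0.05], [0, 0, -0.05], [0, 0, -0.05], [0, 0, -0.05], [0, 0, -0.05], [0, 0, -0.05], [0, 0, -0.05], [0, 0, 0]])

```text
clock: 10.95
position: [0.5553, 0.0035, 0.1127]
tool_rot: [-3.141, 0.0, -2.964]
force: [-0.0, -0.6, 0.2]
grip_width: 0.04
finger_force: 0.0
```

```bash
python3 look.py g
```

```text
t 10.95 rack-frame mm [ 17.5 -65.5 112.7] [-3.141  0.    -2.964] [-0.  -0.6  0.2] 0.04
```

Request:
apply_moves(claw=[0.04, 0.04, 0.04, 0.04, 0.04], xyz=[[0.0002, 0.001, 0], [0.0002, 0.001, 0], [0, 0.001, 0], [0, 0.001, 0], [0, 0, 0]], twist=[[0, 0, -0.04], [0, 0, -0.04], [0, 0, 0], [0, 0, 0], [0, 0, 0]])

```text
clock: 11.45
position: [0.5539, 0.0075, 0.1126]
tool_rot: [3.142, 0.0, -2.884]
force: [0.7, -0.9, -0.1]
grip_width: 0.0402
finger_force: 0.1
```

Request:
apply_moves(claw=[0.04, 0.04, 0.04], xyz=[[0, 0.001, 0], [0, 0.001, 0], [0, 0, 0]], twist=[[0, 0, 0], [0, 0, 0], [0, 0, 0]])

```text
clock: 11.75
position: [0.5538, 0.0079, 0.1126]
tool_rot: [-3.14, 0.001, -2.885]
force: [4.1, -8.4, -2.8]
grip_width: 0.04
finger_force: 4.7
```

Request:
apply_moves(claw=[0.04, 0.04, 0.04, 0.04], xyz=[[0, 0.001, 0], [0, 0.001, 0], [0, 0.001, 0], [0, 0, 0]], twist=[[0, 0, 0], [0, 0, 0], [0, 0, 0], [0, 0, 0]])

```text
clock: 12.15
position: [0.5536, 0.0085, 0.1127]
tool_rot: [-3.137, 0.001, -2.887]
force: [9.1, -21.2, -4.3]
grip_width: 0.0399
finger_force: 11.7
```

```bash
python3 look.py g
```

```text
t 12.15 rack-frame mm [ 17.1 -60.3 112.7] [-3.137e+00  1.000e-03 -2.887e+00] [  9.1 -21.2  -4.3] 0.0399
```

Request:
apply_moves(claw=[0.04, 0.04, 0.04, 0.04, 0.04, 0.04, 0.04, 0.04, 0.04, 0.04, 0.04, 0.04, 0.04], xyz=[[0, -0.005, 0], [0, -0.007, 0], [0, 0, 0], [0, 0, -0.02], [0, 0, -0.04], [0, 0, -0.04], [0, 0, -0.03], [0, -0.04, 0], [0, -0.04, 0], [0, -0.04, 0], [0, -0.04, 0], [0, -0.04, 0], [0, 0, 0]], twist=[[0, 0, 0], [0, 0, 0], [0, 0, 0], [0, 0, 0], [0, 0, 0], [0, 0, 0], [0, 0, 0], [0, 0, 0], [0, 0, 0], [0, 0, 0], [0, 0, 0], [0, 0, 0], [0, 0, 0]])

```text
clock: 13.45
position: [0.6064, -0.1983, 0.242]
tool_rot: [-3.14, -0.001, -2.889]
force: [-0.1, 1.2, 0.1]
grip_width: 0.0397
finger_force: 0.0
```

```bash
python3 look.py i 1
python3 - <<'E'
from h import *
import cv2
p=np.load('p.npy');T=np.load('pics/topi.npz');S=np.load('pics/sidei.npz')
im=[]
for f,o in((S,(100,110)),(T,(180,170))):
    P=rack(p,[hook(0,58,138),hook(0,94,103),[0,-95,92],[-42,-75,104]]);print(proj(f,P).round(1).tolist())
    im.append(cv2.resize(f['img'][o[1]:o[1]+200,o[0]:o[0]+180,::-1],(396,440),interpolation=cv2.INTER_CUBIC))
cv2.imwrite('pics/i2.png',cv2.hconcat(im))
E
```

```text
t 13.45 rack-frame mm [  15.  -273.7  242. ] [-3.140e+00 -1.000e-03 -2.889e+00] [-0.1  1.2  0.1] 0.0397
[[242.1, 201.9], [258.7, 211.2], [245.1, 236.4], [215.1, 237.4]]
[[298.4, 227.0], [292.0, 208.5], [310.4, 234.8], [306.1, 261.0]]
```

View pics/i2.png

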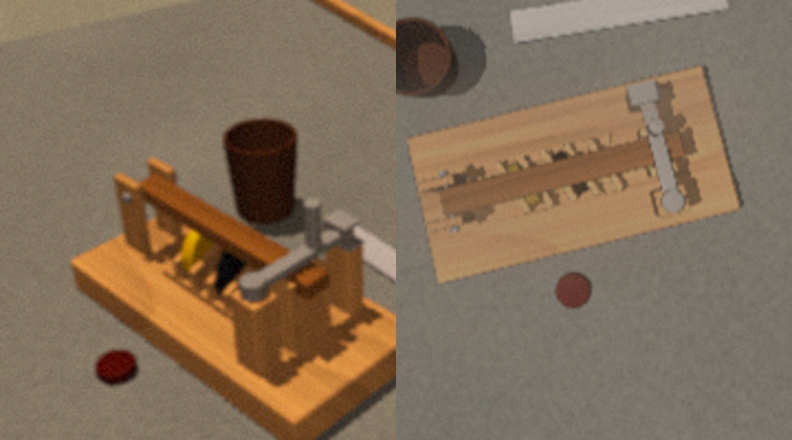

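The bar lies in the catch. The hook crosses it with its end in the clip, and the knob is at (655,126) against (656,125) predicted for angle 0. The strikers, queen, cup and ruler are where they started, so I hand in.

```bash
python3 -c "
from workcell import bot
print(bot.job_done())"
```

```text
the job is handed in; nothing more can be done
None
```

The keeper bar is down in its catch and the hook is across it with its end home in the clip; in the last pictures nothing else had moved, and I handed the job in at about 13.5 s (no verdict was returned).

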